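# Load the dividing stand and hold its index pin out

## Task

Set the watch movement in its round brass holder upright and centred on top of the dividing stand's narrow steel post, without dropping it, and let go of it while the index pin is still in its hole. Then pull the sprung index pin by its red knob fully back, up out of its hole in the plate, and finish while still gripping it there against its spring, with the movement still standing on the post. Leave the other things on the bench where they are.

Things in the scene. Friction and masses are not known exactly. Their poses are not given: they have to be found in the camera images.
- holder_center (a point): Centre (half-way up, 12 mm over its underside) of the watch movement in its round brass holder: an upright solid cylinder 40 mm in diameter and 24 mm tall, 70 to 140 g, brass with a dark band round it, silvery top with small gear wheels and red jewels. Stands loose on the bench. z axis up.
- post_top (a point): Centre of the flat top of the dividing stand's narrow steel post: 22 mm in diameter, its top 90 mm above the bench. The stand is fixed to the bench: a grey foot, a horizontal aluminium plate 196 mm in diameter with rings of holes (plate top 40 mm above the bench), the post rising from the plate's middle, and a dark steel index arm (22 mm wide, top 58 mm above the bench) running from the post along this point's +x axis to the index pin 90 mm away. z axis up.
- knob_center (a point): Centre of the index pin's pull knob, which moves with the pin: an upright red cylinder with a black band, 24 mm in diameter and 24 mm tall, at the end of the index arm, 90 mm from the post's axis. Seated, its centre is 82 mm above the bench (knob from 70 to 94 mm); beneath it a steel bush 16 mm in diameter rises from the arm to 66 mm. Free all round and above.
- index_pin (a joint): How far the sprung index pin is pulled up out of its hole in the plate, in m: 0 = seated (pin 8 mm deep in the hole), 0.008 = tip level with the plate's top, 0.016 = fully back against its stop. It moves straight up; a spring always drives it back down: about 5 N to start, about 9 N fully back.
- loupe: Bystander: black eyeglass loupe, a cone 36 mm wide and 34 mm tall, standing. Origin at the underside's centre.
- jar: Bystander: glass jar with blue cap, 38 mm diameter, 50 mm tall, standing. Origin at the underside's centre.
- cushion: Bystander: light-blue round case cushion, 80 mm diameter, 22 mm tall. Origin at the underside's centre.
- tray: Bystander: white divided parts tray, 80 x 100 x 16 mm. Origin at the underside's centre.
- driver: Bystander: screwdriver with yellow handle, 150 mm long, lying. Origin below its middle.
- tweezers: Bystander: steel tweezers, about 130 mm long, 6 mm high, lying flat. Origin at the underside's centre.
- holder: The same movement in its holder, origin at the centre of its underside.
Mind the look-alikes: they are no part of the job. What is shaped like the part that bears post_top but green is not meant.

How it is judged:
On the way, in this order (a step that is already met when the one before it is completed fails the run):
1. the movement stands on the post, released, with the index pin still seated (horizontal distance between holder_center and post_top below 0.006 m and z of holder_center in the frame of post_top between 0.009 and 0.015 m and angle between holder_center's own z axis and vertical below 0.1 rad and linear speed of holder below 0.03 m/s and contact force between the fingers and holder below 0.05 N and value of joint index_pin below 0.003 m), for 0.3 s.
2. the gripped index pin is fully back (value of joint index_pin above 0.013 m and contact force between the fingers and index_pin above 3 N), for 0.5 s.
At the end, for the whole second after the job is handed in: The movement's holder stands upright (within 0.1 rad) and at rest on the post, untouched by the fingers, its axis within 6 mm of the post's; the fingers grip the index pin (over 3 N) and hold it still, pulled out by more than 13 of its 16 mm, nothing else propping it (all of step 2 and horizontal distance between holder_center and post_top below 0.006 m and z of holder_center in the frame of post_top between 0.009 and 0.015 m and angle between holder_center's own z axis and vertical below 0.1 rad and linear speed of holder below 0.03 m/s and contact force between the fingers and holder below 0.05 N and velocity of joint index_pin between -0.02 and 0.02 m/s and contact force between holder and index_pin below 0.05 N); the arm keeps its last pose, push and grip.
It fails at once if the movement is dropped (falls free faster than 0.5 m/s) (linear speed of holder above 0.5 m/s and contact force between the fingers and holder below 0.05 N).
It fails at once if the movement is tipped over (more than 0.6 rad) (angle between holder_center's own z axis and vertical above 0.6 rad).
It fails at once if another thing on the bench is moved by more than 25 mm (distance of any of loupe, jar, cushion, tray, driver, tweezers from where it was at the start of the episode above 0.025 m).
It also fails if it takes over 48 s, if anything falls off the work surface, if the arm or the gripper's body presses on something with over 40 N, if the wrist force passes 120 N, or if a joint passes its speed limit or range.

## Robot

A 6-joint arm with a two-finger parallel gripper is mounted at the origin on the work surface. World frame = base frame: x ahead of the robot, y to its left, z up, the work surface at z = 0. Lengths are in m, angles in rad, forces in N, time in s.
With the tool pointing down it reaches from about 0.35 to 0.975 m from the base axis. Payload 7.1 kg.
Tool frame: the origin (TCP) lies midway between the tips of the shut fingers; the grasp point (between the pads) lies 19 mm behind it; z points along the fingers, y is the line along which they close (so a half turn about z gives the same grasp; the last joint's range is limited). The gripper opens to 88 mm and grips with 3 to 60 N. Pads are 20 mm wide; open, the fingers measure 115 mm over their backs; the gripper's body (75 mm by 178 mm) begins 61 mm behind the grasp point.
Start: joints at [-1.176, 0.423, 1.63, -0, 1.089, -0.019], TCP at [0.251, -0.572, 0.223] pointing down, gripper open.
Joint ranges: [-3, 3], [-0.9, 2.11], [0.09, 2.58], [-1.31, 4.45], [0.11, 2.69], [-2.54, 2.54]. Speed limits (rad/s): [2.39, 2.39, 3.01, 3.14, 3.14, 3.14].

## Interface

Orientations are given as a unit quaternion [w, x, y, z].
In Python, from station import move_pose, movel, movej, command_gripper, wait, inverse_kinematics, read_camera, camera_info, MotionError, job_done, get_time, get_joint_pos, get_qvel, get_effort, get_tcp_pos, get_ee_rot, get_ft_force, get_ft_torque, get_grip_width, get_finger_force gives the robot as it stands. Calls block until the motion is done:
- move_pose(position, orientation): joint-space move of the TCP to a pose.
- movel(position, frame=None, v=0.15, until_force=None): straight line of the TCP; frame=None keeps the orientation; v is the mean speed in m/s. With until_force (N) it stops when the force on the tool has changed by that much, and returns True; else False.
- movej(angles): joint-space move.
- command_gripper(opening): opening from 0.0 (shut) to 1.0 (fully open); the grip force is fixed at half the most; returns when the fingers have stopped.
- wait(seconds).
- inverse_kinematics(position, orientation): joint angles nearest the present ones, or None.
- read_camera(name): name is "scene" or "top" or "wrist"; returns the picture (400x640x3 uint8, red, green, blue); there is no depth.
- camera_info(name): a dict with "intrinsics" (3x3 intrinsics, pixels), "T" (4x4, takes a point from camera to world coordinates); the wrist camera has in their place "tool_from_camera" (4x4, takes a point from camera to tool coordinates, whose origin is the TCP and whose axes are the flange's). Camera axes: x right, y up, looking along -z (the intrinsics and any distortion apply to the point x, -y, -z); pixel columns grow to the right and rows downward; lengths in m; the calibration is good to about 2 mm. The wrist camera is an equidistant fisheye: a pixel r from the principal point sees the ray r / f radians off the axis. A picture is of the moment at which its call begins: read the wrist's pose just before it. camera_info takes no time and is no camera call.
A pose or a line that the arm cannot do raises MotionError and nothing moves.
- job_done(): hands the job in; it is judged then, once.
Readings, each from a call of its own:
- get_time(): time.
- get_joint_pos(): joint angles.
- get_qvel(): joint speeds.
- get_effort(): joint torques, N m.
- get_tcp_pos(): TCP position.
- get_ee_rot(): TCP orientation.
- get_ft_force(): force on the tool from outside, world axes, zero at the start.
- get_ft_torque(): the same for the moment, N m.
- get_grip_width(): opening from 0.0 (shut) to 1.0 (fully open).
- get_finger_force(): force on a finger pad.
Only numpy, scipy, OpenCV 4.12 (cv2) and the standard library are available. Lean on these libraries where they do the work, as an engineer would, in place of code of your own. Each camera call takes 0.05 s, during which the arm holds its last target. There are 200 camera calls.

## Working session

There is one attempt and no reset: what is moved stays moved. The work goes in short steps, each a Python script; the robot and the scene stay as the last script left them, time stands still between calls to the robot, and variables do not carry over. Pictures are saved under pics/ and viewed, at most 10 in all, crops included, and the job is handed in when it is done.

```bash
mkdir -p pics; python3 - <<'E'
from station import *
import cv2
for n in ["scene","top"]:
    im=read_camera(n); cv2.imwrite(f"pics/{n}0.png",im[:,:,::-1]); i=camera_info(n); print(n,i)
print(camera_info("wrist"),get_ee_rot(),get_time())
E
```

```text
scene {'intrinsics': array([[421.51969817,   0.        , 317.99455667],
       [  0.        , 421.51969817, 202.97900198],
       [  0.        ,   0.        ,   1.        ]]), 'T': array([[-0.87319742, -0.30359923,  0.38125291,  0.99514511],
       [ 0.48729625, -0.53057182,  0.69356752,  0.79268716],
       [-0.00828451,  0.79140448,  0.6112367 ,  0.78069049],
       [ 0.        ,  0.        ,  0.        ,  1.        ]])}
top {'intrinsics': array([[444.85653388,   0.        , 321.88600852],
       [  0.        , 444.85653388, 200.60339877],
       [  0.        ,   0.        ,   1.        ]]), 'T': array([[-0.02518673,  0.99036442, -0.13617618,  0.40334643],
       [-0.99966628, -0.02416932,  0.00911972,  0.00527922],
       [ 0.00574056,  0.13636043,  0.99064266,  1.16537321],
       [ 0.        ,  0.        ,  0.        ,  1.        ]])}
{'intrinsics': array([[309.70691629,   0.        , 319.64080467],
       [  0.        , 309.70691629, 199.25892424],
       [  0.        ,   0.        ,   1.        ]]), 'tool_from_camera': array([[-2.54345088e-04,  9.66176729e-01,  2.57880716e-01,
         7.01746431e-02],
       [ 9.99999179e-01,  5.69657613e-04, -1.14799220e-03,
        -9.20672471e-04],
       [-1.25606706e-03,  2.57880212e-01, -9.66176080e-01,
        -1.62269299e-01],
       [ 0.00000000e+00,  0.00000000e+00,  0.00000000e+00,
         1.00000000e+00]])} [-6.58955438e-04  9.78671745e-01  2.05429220e-01 -1.29140059e-04] 0.1
```

View pics/scene0.png

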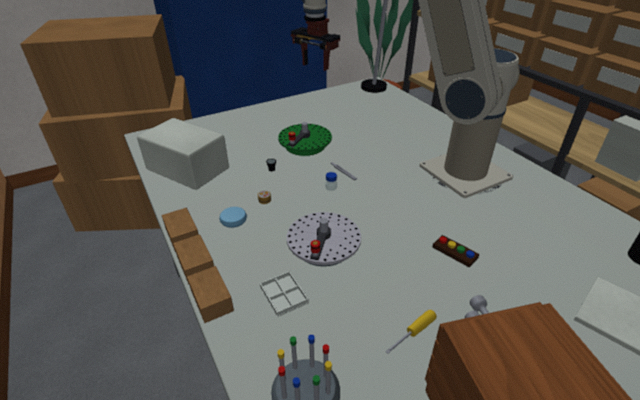

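View pics/top0.png

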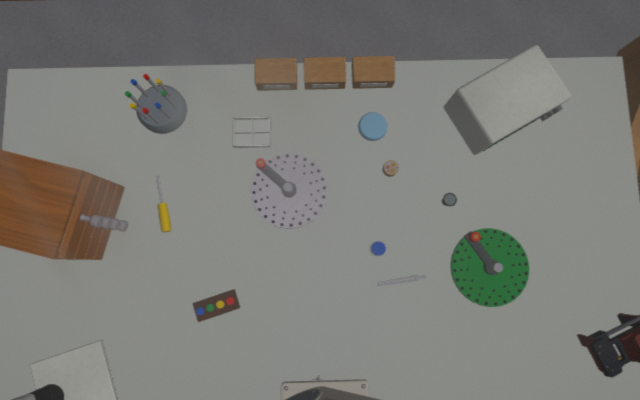

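The top view shows the holder at about (391,168), the aluminium stand's post top at (288,188) and its red knob at (261,163). The green stand at the right is the decoy. I'll localise these and take a close wrist look.

```bash
cat > h.py <<'E'
from station import *
import numpy as np, cv2
from scipy.spatial.transform import Rotation as R
def down(yaw):  # tool z down, tool x along yaw
    q=(R.from_euler('z',yaw)*R.from_euler('x',np.pi)).as_quat(); return [q[3],q[0],q[1],q[2]]
def onplane(o,d,z): return o+d*(z-o[2])/d[2]
def fixed(n,u,v,z):
    i=camera_info(n);K=i['intrinsics'];T=i['T']
    d=T[:3,:3]@[(u-K[0,2])/K[0,0],-(v-K[1,2])/K[1,1],-1]; return onplane(T[:3,3],d,z)
def wristT():
    q=get_ee_rot();M=np.eye(4);M[:3,:3]=R.from_quat([q[1],q[2],q[3],q[0]]).as_matrix();M[:3,3]=get_tcp_pos()
    return M@camera_info('wrist')['tool_from_camera']
def wpix(T,u,v,z):
    K=camera_info('wrist')['intrinsics'];x,y=u-K[0,2],v-K[1,2];r=np.hypot(x,y);t=r/K[0,0]
    d=T[:3,:3]@[np.sin(t)*x/r,-np.sin(t)*y/r,-np.cos(t)]; return onplane(T[:3,3],d,z)
def snap(name):
    T=wristT(); im=read_camera('wrist'); cv2.imwrite(f'pics/{name}.png',im[:,:,::-1]); np.save(f'pics/{name}.npy',T); return T
E
python3 - <<'E'
from h import *
np.set_printoptions(precision=4,suppress=True)
h=fixed('top',391,168,.024);p=fixed('top',288,188,.09);k=fixed('top',261,163,.094)
print(h,p,k,np.linalg.norm((p-k)[:2]),fixed('scene',264,194,.024),fixed('scene',324,223,.09),fixed('scene',316,243,.094))
for n,u,v in [('loupe',450,200),('jar',379,248),('cush',373,126),('tray',252,132)]: print(n,fixed('top',u,v,.02))
yaw=np.arctan2(h[1],h[0])
for y in (yaw,yaw+np.pi): print(inverse_kinematics([h[0],h[1],.17],down(y)))
print(get_joint_pos())
move_pose([h[0],h[1],.17],down(0))
print(get_joint_pos(),get_time()); snap('w1')
E
```

```text
[ 0.642  -0.1883  0.024 ] [0.5843 0.0775 0.09  ] [0.6475 0.1427 0.094 ] 0.09074383616641249 [ 0.6433 -0.1859  0.024 ] [0.5915 0.0887 0.09  ] [0.6467 0.1469 0.094 ]
loupe [ 0.5542 -0.3388  0.02  ]
jar [ 0.4346 -0.1485  0.02  ]
cush [ 0.7579 -0.1464  0.02  ]
tray [0.749  0.1755 0.02  ]
[-0.3032  0.5446  1.5625 -0.      1.0345  1.553 ]
[-0.3032  0.5446  1.5625  0.      1.0345 -1.5886]
[-1.176   0.4237  1.6306 -0.      1.0886 -0.019 ]
[-0.3044  0.5444  1.5626 -0.0002  1.0345  1.2673] 2.0833
```

View pics/w1.png

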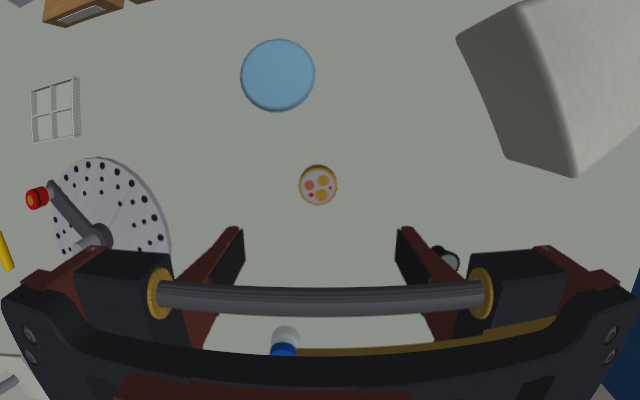

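The wrist view shows the holder top centred at about (318,184), with free room for the fingers on both sides. Next: a close look at the post before grasping.

```bash
python3 - <<'E'
from h import *
print(wpix(np.load('pics/w1.npy'),318,184,.024))
move_pose([0.587,0.081,.21],down(0)); snap('w2'); print(get_time())
E
```

```text
[ 0.6454643  -0.18710951  0.024     ]
3.2583
```

View pics/w2.png

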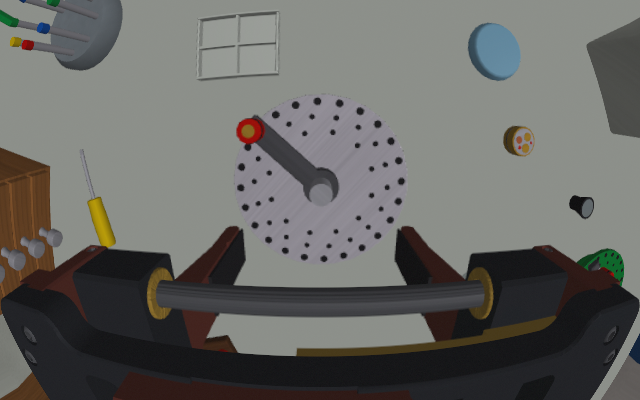

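```bash
python3 - <<'E'
from h import *
a=cv2.imread('pics/w2.png')
c1=cv2.resize(a[165:215,285:355],None,fx=8,fy=8,interpolation=2)
b=cv2.imread('pics/w1.png')
c2=cv2.resize(b[160:210,285:315+30],None,fx=4,fy=4,interpolation=2);c3=cv2.resize(a[110:160,220:280],None,fx=4,fy=4,interpolation=2)
cv2.imwrite('pics/c.png',np.hstack([c1,np.vstack([c2,c3])]))
E
```

```text
(no output)
```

View pics/c.png

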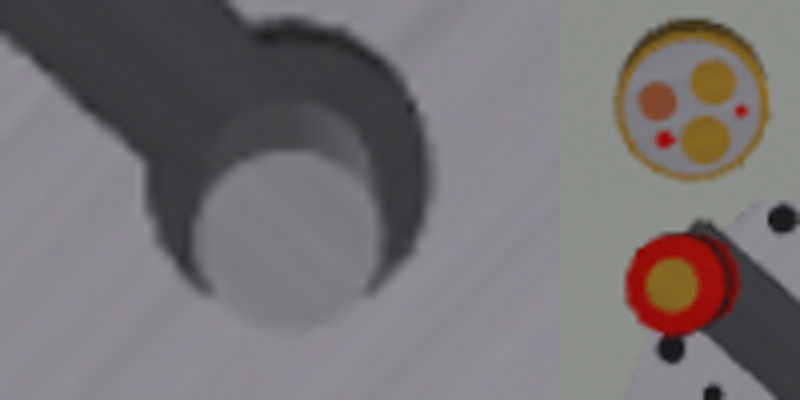

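```bash
python3 - <<'E'
from h import *
np.set_printoptions(precision=4,suppress=True)
h=wpix(np.load('pics/w1.npy'),318,186.5,.024);T=np.load('pics/w2.npy')
p=wpix(T,321,195,.09);k=wpix(T,249,131,.094)
print(h,p,k,np.linalg.norm((k-p)[:2]),np.degrees(np.arctan2(*(k-p)[1::-1])))
np.save('pk.npy',[h,p,k])
q=down(0)
move_pose([h[0],h[1],.10],q)
print(movel([h[0],h[1],.005],v=.08,until_force=8), get_tcp_pos())
command_gripper(0.0); print(get_grip_width(),get_finger_force(),get_ft_force())
movel([h[0],h[1],.15],v=.1)
print(get_grip_width(),get_finger_force(),get_tcp_pos(),get_time())
movel([p[0],p[1],.15],v=.15); snap('w3'); print(get_time())
E
```

```text
[ 0.6429 -0.1871  0.024 ] [0.5862 0.0793 0.09  ] [0.6473 0.1446 0.094 ] 0.08938704441282286 46.91663531410335
False [ 0.6433 -0.1873  0.0056]
0.4507375012156513 29.99996155500412 [-0.2904 -0.7154  0.6387]
0.44956905247618323 29.999828338623047 [ 0.6424 -0.187   0.1492] 8.1333
10.15
```

View pics/w3.png

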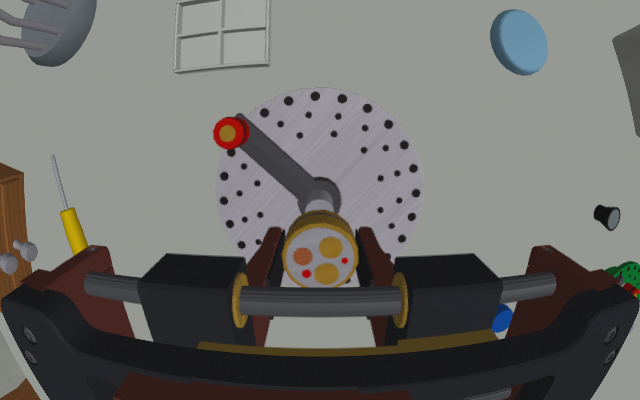

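The holder hangs straight between the fingers, its top disc centred at about (320,257), and the post is just visible above it at (320,205). I'll check the in-hand offset, then lower it.

```bash
python3 - <<'E'
from h import *
np.set_printoptions(precision=4,suppress=True)
h,p,k=np.load('pk.npy');T=np.load('pics/w3.npy')
for v in (255,257,259): print(wpix(T,320.5,v,.168))
print(p,get_tcp_pos(),wpix(T,228,133,.094),k)
movel([p[0],p[1],.108],v=.1)
print(movel([p[0],p[1],.090],v=.02,until_force=3),get_tcp_pos(),get_ft_force(),get_time())
E
```

```text
[0.5882 0.0789 0.168 ]
[0.5871 0.0789 0.168 ]
[0.5859 0.0789 0.168 ]
[0.5862 0.0793 0.09  ] [0.5864 0.0787 0.15  ] [0.6475 0.1452 0.094 ] [0.6473 0.1446 0.094 ]
True [0.5861 0.0793 0.0947] [-0.6471  0.1698  4.2313] 11.375
```

```bash
python3 - <<'E'
from h import *
h,p,k=np.load('pk.npy')
print(get_ft_force())
command_gripper(0.75); wait(.3)
movel([p[0],p[1],.21],v=.1); wait(.4); snap('w4'); print(get_time())
a=cv2.imread('pics/w4.png'); cv2.imwrite('pics/w4c.png',cv2.resize(a[90:270,220:420],None,fx=3,fy=3,interpolation=2))
E
```

```text
[-0.64708447  0.16977138  4.23127089]
14.0417
```

View pics/w4c.png

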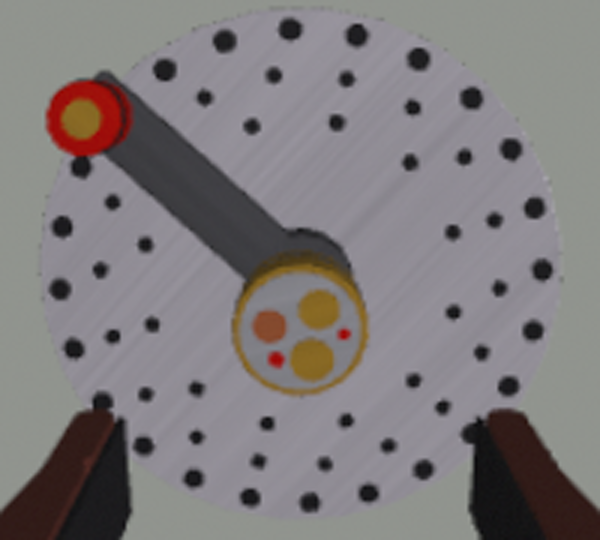

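The holder stands upright on the post: its top centre is at crop (300,329), i.e. pixel (320,199.7). The knob is at crop (82,117), i.e. (247,129).

```bash
python3 - <<'E'
from h import *
np.set_printoptions(precision=4,suppress=True)
h,p,k=np.load('pk.npy');T=np.load('pics/w4.npy')
print(wpix(T,320,199.7,.114),p,wpix(T,247.5,129.3,.094),k)
yaw=np.arctan2(k[1]-p[1],k[0]-p[0])
c=[(y,inverse_kinematics([k[0],k[1],.17],down(y))) for y in (yaw,yaw+np.pi)]
print(c)
E
```

```text
[0.5867 0.0795 0.114 ] [0.5862 0.0793 0.09  ] [0.6474 0.1451 0.094 ] [0.6473 0.1446 0.094 ]
[(np.float64(0.8188497601885475), array([ 0.2018,  0.5366,  1.5768, -0.    ,  1.0283,  0.9537])), (np.float64(3.9604424137783405), array([ 0.2018,  0.5366,  1.5768,  0.    ,  1.0283, -2.1879]))]
```

```bash
python3 - <<'E'
from h import *
h,p,k=np.load('pk.npy')
yaw=np.arctan2(k[1]-p[1],k[0]-p[0])
x,y=k[0],k[1]
move_pose([x,y,.17],down(yaw))
print(movel([x,y,.066],v=.08,until_force=6),get_tcp_pos())
command_gripper(0.0); print(get_grip_width()*88,get_finger_force(),get_ft_force())
z=get_tcp_pos()[2]
for d in (.004,.008,.012,.0155):
    movel([x,y,z+d],v=.02); wait(.1); print(d,get_tcp_pos()[2]-z,get_ft_force(),get_finger_force())
wait(.7); snap('w5'); im=read_camera('scene'); 
b=cv2.resize(im[180:280,260:400,::-1],None,fx=3,fy=3); a=cv2.resize(cv2.imread('pics/w5.png')[:,160:480],(320,300*4//3))
c=np.zeros((400,740,3),np.uint8); c[:,:320]=a; c[:300,320:]=b; cv2.imwrite('pics/c5.png',c); print(get_time())
E
```

```text
False [0.64770823 0.14465515 0.06661788]
23.321660149626076 30.000084936618805 [-0.53258758  0.20675556  0.48535253]
0.004 0.003671839340581351 [ 1.77596064  0.41593541 -7.14890122] 29.998938739299774
0.008 0.007913574961843847 [ 1.18979097  1.0652457  -7.33771443] 29.99863564968109
0.012 0.011936495584544626 [ 1.54003086  1.69264561 -8.60233587] 29.99862939119339
0.0155 0.015432955011687066 [ 1.59869403  1.90090816 -8.79831333] 29.99844253063202
19.5333
```

View pics/c5.png

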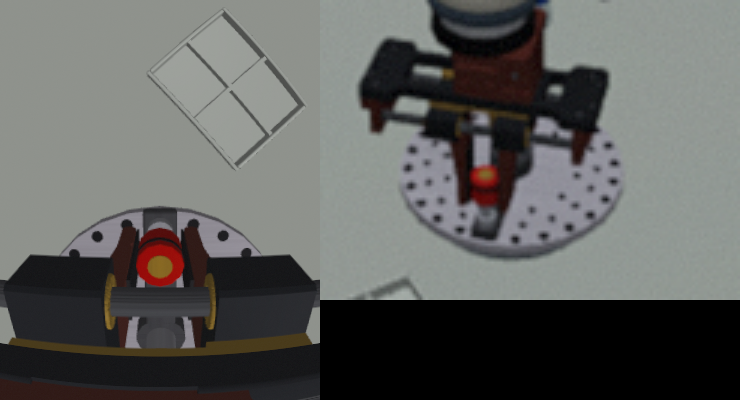

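The knob is gripped and raised, but the grey shape behind it at (160,335) could be the bare post, so I'll check whether the holder is still there.

```bash
python3 - <<'E'
from h import *
a=cv2.imread('pics/w5.png'); im=read_camera('scene')[:,:,::-1]; t=read_camera('top')[:,:,::-1]
c1=cv2.resize(a[290:400,250:390],(420,330),interpolation=2)
c2=cv2.resize(im[200:270,280:370],(360,280),interpolation=2)
c3=cv2.resize(t[140:240,240:340],(300,300))
c=np.zeros((600,780,3),np.uint8); c[:330,:420]=c1;c[:280,420:]=c2;c[300:,480:]=c3
cv2.imwrite('pics/c6.png',c); print(get_ft_force())
E
```

```text
[ 0.94120536  1.97817968 -9.08336375]
```

View pics/c6.png

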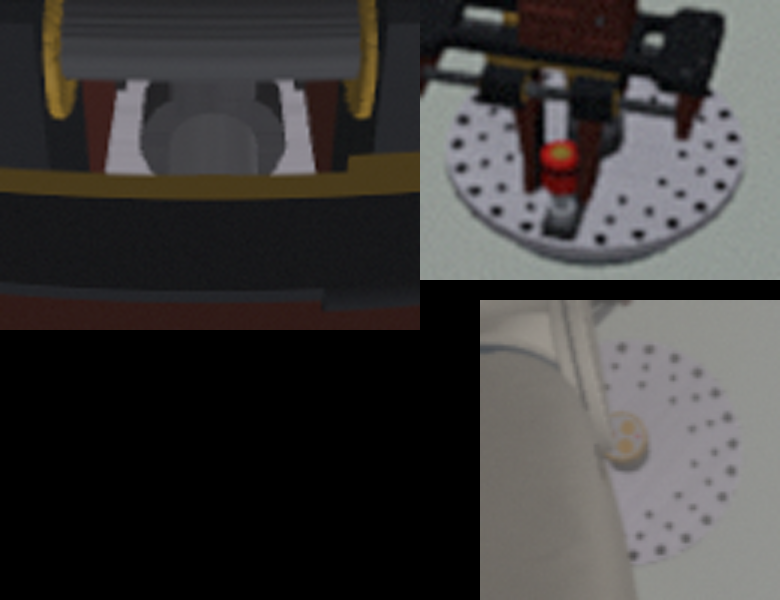

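The top view shows the holder still on the post at about (289,186). The grey shape in the wrist view was the post's lower part. The pull is about 9 N, which matches fully back.

```bash
python3 -c "
from station import *
print(job_done())"
```

```text
the job is handed in; nothing more can be done
None
```

I set the movement on the post about 1 mm off centre and released it with the pin still seated, then pulled the index pin back about 15.4 mm of its 16. I handed the job in at about 20 s, still gripping the knob, and no verdict was returned.

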